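# Turn the recipe card in the kitchen ring binder

### The arm

A 7-joint arm with a two-finger parallel gripper is mounted at the origin on the work surface. World frame = base frame: x ahead of the robot, y to its left, z up, the work surface at z = 0. Lengths are in mm, angles in rad, forces in N, time in s.
With the tool pointing down it reaches from about 400 to 875 mm from the base axis. Payload 4.4 kg.
Tool frame: the origin (TCP) lies at the very end of the fingers, on their centre line; the grasp point (between the pads) lies 19 mm behind it; z points along the fingers, y is the line along which they close (so a half turn about z gives the same grasp; the last joint's range is limited). The gripper opens to 85 mm and grips with 20 to 120 N. Pads are 22 mm wide; open, the fingers measure 114 mm over their backs; the gripper's body (76 mm by 85 mm) begins 54 mm behind the grasp point. The pads swing forward as they close: fully open they stand 13 mm farther back than shut.
Start: joints at [-1.278, 0.628, 0.038, 1.517, -0.027, 0.996, -0.02], TCP at [228.225, 608.63, 231.313] pointing down, gripper open.
Joint ranges: [-3.06, 3.06], [-0.37, 2.12], [-1.25, 1.32], [0.18, 2.47], [-1.1, 4.24], [0.23, 1.98], [-2.94, 2.94]. Speed limits (rad/s): [2.57, 2.57, 3.14, 3.14, 3.14, 3.14, 3.14].

### API

Orientations are given as [roll, pitch, yaw] about the fixed x, y, z axes, in that order (R = Rz(yaw) Ry(pitch) Rx(roll)).
In Python, from cell import monitor, viewer, workorder gives the robot as it stands.
- The arm moves only by the tool arm_command, never from a script. Its argument "series" is one flat list of numbers, 5 for each row, row after row: the opening in per cent of the stroke, from 0 (shut) to 100 (fully open), then the shift along the tool's x, y, z in cm, then the turn about the tool's z in degrees. In form: [claw, x, y, z, roll, claw, x, y, z, roll, ...]. A call has exactly 5 rows; each row is the pose to reach, as a shift and turn from the pose commanded when the call began, along the tool's axes at that moment; what a row does not reach only later rows make up. A row lasts 1/12 s, in which the tool goes at most 41.7 mm and 7.16 degrees, less where a joint would pass 70% of its speed; a pose out of reach is approached as far as the arm can. A call with a gripper value outside its range is refused whole. The fingers move at their own pace and stop on an object; the grip force is fixed at half the most. Time passes only in rows, so rows that repeat a pose let the fingers close, or fill a call up. It gives the time, the measured TCP pose, the force, the opening and the grip force at its end, in the units of the state.
- monitor.read_state(): the state, without advancing time (a new reading comes with each control period).
- viewer.get_image(name): name is "scene" or "top"; returns (picture, depth): 420x560x3 uint8, red, green, blue; 420x560 float32, mm along the optical axis (not along the pixel's ray), 0 where there is no reading.
- viewer.camera_model(name): a dict with "mtx" (3x3 intrinsics, pixels), "R" (3x3) and "t" (3): a world point X has camera coordinates R X + t. Camera axes: x right, y down, z forward; pixel columns grow to the right and rows downward; lengths in mm; the calibration is good to about 2 mm. A picture is of the moment at which its call begins. camera_model takes no time and is no camera call.
- workorder.finish_job(): hands the job in; it is judged then, once.
The state is a dict: "clock": time; "qpos": joint angles; "qd": joint speeds; "tau": joint torques, N m; "eef_pos": TCP position; "tool_rot": TCP orientation; "force": force on the tool from outside, world axes, zero at the start; "torque": the same for the moment, N m; "width": finger opening in mm; "gripper_force": force on a finger pad.
Only numpy, scipy, OpenCV 4.12 (cv2) and the standard library are available. Lean on these libraries where they do the work, as an engineer would, in place of code of your own. Each camera call takes 0.05 s, during which the arm holds its last target. There are 200 camera calls.

### The job

Two small ring binders lie open on the kitchen bench. Turn the top leaf of the larger one, the recipe binder, by its tab right over the rings so that it lies flat on the other side with its back face (the star biscuit) showing, and let go of it. Leave the leaf of the smaller binder lying as it is.

Things in the scene. Friction and masses are not known exactly. Their poses are not given: they have to be found in the camera images.
- recipe_binder: The larger open ring binder, fixed. Cover 160 mm along the rings (x axis) by 236 mm across (y axis). Card blocks on both sides reach 27 mm above the bench; two steel rings at x = -44 and +44 mm reach 48 mm. Origin: centre of the cover's underside, on the bench; z up. The rings' axis, about which the leaf turns, is parallel to x, 30 mm above the origin. x points away from the robot within 0.3 rad.
- recipe_leaf (a joint): Turning angle (rad) of the larger binder's top leaf, a stiff white card 148 mm along the rings, 105 mm across, 4 mm thick, about 60 g, 8 to 113 mm from the rings' axis. 0 = flat on the binder's -y side (the start), 1.57 = upright, 3.14 = flat on the +y side, other face up. Slightly damped: let go short of upright it falls back, past upright it falls on over.
- recipe_leaf_tab (a point): Grip point in the leaf's flat black tab, middle of its outer edge: tab 22 mm wide along the rings, 6 mm thick, 38 mm out from the leaf, overhanging the cover. Point: mid-thickness, 136 mm from the rings' axis, 15 mm from the tab's end, 30 mm above the bench when flat; free space below and beside. Pinched from above by its two sides, it swivels between the pads as it is carried round.
- pocket_leaf (a joint): Turning angle (rad) of the leaf of the smaller binder, a bystander of the same make (cover 117 by 174 mm, leaf 105 by 74 mm, tab 18 mm wide, tab end 120 mm from its rings' axis) lying 0.31 to 0.4 m to one side of the larger one, turned up to 0.3 rad. 0 = flat, as it must stay; grows as it is lifted.
Things that resemble listed ones, but are neither listed nor needed, are in the scene too. Leave any red look-alike of the part that bears pocket_leaf alone.

How it is judged:
By the outcome, as a careful person would: the job done as asked, in the order asked, and still so for the second after the job is handed in, with the robot touching nothing.
It also fails if it takes over 38 s, if anything falls off the work surface, if the arm or the gripper's body presses on something with over 40 N, if the wrist force passes 120 N, or if a joint passes its speed limit or range.

## Working session

There is one attempt and no reset: what is moved stays moved. The work goes in short steps, Python scripts to look and compute and a tool call to move; the robot and the scene stay as the last step left them, time stands still between calls to the robot, and variables do not carry over. Pictures are saved under pics/ and viewed, at most 12 in all, crops included, and the job is handed in when it is done.

Besides the shell and the picture viewer there is one more tool, called after "Request:" as name(argument=value, ...) on one line, values as JSON. arm_command: Moves the arm, as the interface text tells. Its arguments: {"type":"object","properties":{"series":{"type":"array","items":{"type":"number"}}},"required":["series"]}

```bash
mkdir -p pics && cat > h.py <<'E'
import numpy as np, cv2
from cell import monitor, viewer, workorder
def ray(name,px,z):
    c=viewer.camera_model(name);K,R,t=map(np.array,(c["mtx"],c["R"],c["t"]))
    o=-R.T@t; d=R.T@np.linalg.inv(K)@np.array([px[0],px[1],1.]); return o+d*(z-o[2])/d[2]
def pts(name,depth):
    c=viewer.camera_model(name);K,R,t=map(np.array,(c["mtx"],c["R"],c["t"]))
    v,u=np.mgrid[:depth.shape[0],:depth.shape[1]]
    P=np.stack([u,v,np.ones_like(u)],-1)@np.linalg.inv(K).T*depth[...,None]
    return (P-t.ravel())@R
E
python3 - <<'E'
from h import *
s=monitor.read_state();print({k:np.round(v,3) for k,v in s.items()})
for n in("scene","top"):
    im,d=viewer.get_image(n);cv2.imwrite(f"pics/{n}0.png",im[...,::-1]);np.save(f"{n}_d.npy",d)
E
```

```text
{'clock': np.float64(0.0), 'qpos': array([-1.278,  0.629,  0.038,  1.518, -0.027,  0.996, -0.02 ]), 'qd': array([-0.002, -0.001,  0.001,  0.002, -0.   ,  0.001,  0.   ]), 'tau': array([ 1.0000e-03, -5.6339e+01,  1.2270e+00, -1.9344e+01,  1.1000e-02,
        1.0000e-02, -0.0000e+00]), 'eef_pos': array([227.965, 608.014, 230.369]), 'tool_rot': array([-3.14 , -0.   ,  2.783]), 'force': array([-0.927, -0.004, -0.117]), 'torque': array([-0.008, -0.036, -0.003]), 'gripper_force': np.float64(0.0), 'width': np.float64(85.599)}
```

View pics/top0.png

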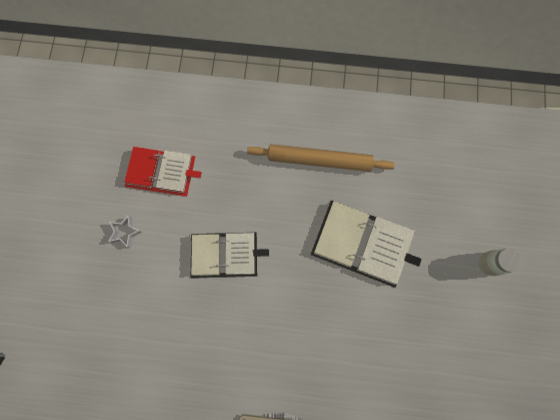

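View pics/scene0.png

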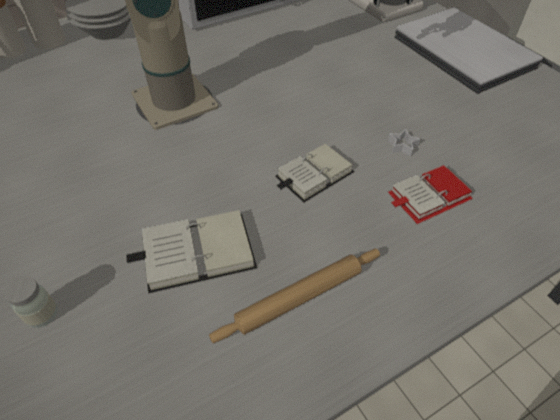

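The top view shows three candidates: the larger black binder at (364,243) with its tab at (413,260), the smaller black one at (224,254) with its tab at (261,253), and a red look-alike at (160,171). The larger black one is the recipe binder. A jar at (497,262) and a rolling pin at (320,157) stand nearby.

```bash
python3 - <<'E'
from h import *
im=cv2.imread("pics/top0.png");d=np.load("top_d.npy");P=pts("top",d)
g=im.max(2)
x0,y0,x1,y1=290,180,540,300
m=((g<55)).astype(np.uint8); m[:y0]=0;m[y1:]=0;m[:,:x0]=0;m[:,x1:]=0
n,l,st,c=cv2.connectedComponentsWithStats(m)
for i in range(1,n):
    if st[i,4]>30: print(st[i],c[i])
# tab region pixels
t=m.copy();t[:, :403]=0;t[:250]=0;t[270:]=0;t[:,425:]=0
ys,xs=np.nonzero(t); Q=P[ys,xs]; k=(Q[:,2]>20)&(Q[:,2]<40); print("tab",len(Q),k.sum(),Q[k].mean(0).round(1))
w=np.array([ray("top",(x,y),33) for x,y in zip(xs[k],ys[k])]);print(cv2.minAreaRect(w[:,:2].astype(np.float32)), w.mean(0))
# card blocks: bright yellowish/white, height>22
b=((g>110)&(P[...,2]>18)&(P[...,2]<60)).astype(np.uint8); b[:y0]=0;b[y1:]=0;b[:,:x0]=0;b[:,440:]=0
n,l,st,c=cv2.connectedComponentsWithStats(b)
for i in range(1,n):
    if st[i,4]>200:
        ys,xs=np.nonzero(l==i);w=np.array([ray("top",(x,y),np.median(P[ys,xs,2])) for x,y in zip(xs,ys)])
        print("block",st[i],np.median(P[ys,xs,2]),cv2.minAreaRect(w[:,:2].astype(np.float32)))
for nme,r in (("jar",(480,240,520,280)),("pin",(245,140,395,175)),("pocket",(185,225,275,285))):
    q=P[r[1]:r[3],r[0]:r[2]].reshape(-1,3);q=q[q[:,2]>10];print(nme,q.min(0).round(),q.max(0).round())
c=cv2.resize(im[185:305,290:450],None,fx=5,fy=5,interpolation=cv2.INTER_CUBIC)[:, :800];cv2.imwrite("pics/crop1.png",c)
E
```

```text
[311 201  85  86 256] [340.7890625 252.421875 ]
[405 254  16  12 114] [412.62280702 259.38596491]
tab 114 113 [ 520.  -293.6   32.7]
((519.9569702148438, -293.7373962402344), (37.218971252441406, 19.588247299194336), 75.09530639648438) [ 519.98858158 -293.55990846   33.        ]
block [ 314  202   56   65 2153] 26.6586427681663 ((569.2144775390625, -108.74382019042969), (101.16142272949219, 146.96420288085938), 74.75359344482422)Traceback (most recent call last):
  File "<stdin>", line 18, in <module>
  File "h.py", line 4, in ray
    c=viewer.camera_model(name);K,R,t=map(np.array,(c["mtx"],c["R"],c["t"]))
ValueError: time passes only in moves, steps and waits
```

```bash
cat > h.py <<'E'
import numpy as np, cv2
from cell import monitor, viewer, workorder
C={n:{k:np.array(v,float) for k,v in viewer.camera_model(n).items() if k in("mtx","R","t")} for n in("scene","top")}
def ray(name,px,z):
    K,R,t=(C[name][k] for k in("mtx","R","t")); px=np.atleast_2d(px)
    o=-R.T@t.ravel(); d=np.c_[px,np.ones(len(px))]@np.linalg.inv(K).T@R; return o+d*((z-o[2])/d[:,2])[:,None]
def pts(name,depth):
    K,R,t=(C[name][k] for k in("mtx","R","t"))
    v,u=np.mgrid[:depth.shape[0],:depth.shape[1]]
    P=np.stack([u,v,np.ones_like(u)],-1)@np.linalg.inv(K).T*depth[...,None]
    return (P-t.ravel())@R
E
python3 - <<'E'
from h import *
im=cv2.imread("pics/top0.png");d=np.load("top_d.npy");P=pts("top",d)
g=im.max(2)
b=((g>110)&(P[...,2]>18)&(P[...,2]<60)).astype(np.uint8); b[:180]=0;b[300:]=0;b[:,:290]=0;b[:,440:]=0
n,l,st,c=cv2.connectedComponentsWithStats(b)
for i in range(1,n):
    if st[i,4]>200:
        ys,xs=np.nonzero(l==i);h=np.median(P[ys,xs,2]);w=ray("top",np.c_[xs,ys],h)
        print("block",st[i],h.round(1),cv2.minAreaRect(w[:,:2].astype(np.float32)))
for nme,r in (("jar",(480,240,520,280)),("pin",(245,140,395,175)),("pocket",(185,225,275,285))):
    q=P[r[1]:r[3],r[0]:r[2]].reshape(-1,3);q=q[(q[:,2]>10)];print(nme,q.min(0).round(),q.max(0).round())
cv2.imwrite("pics/crop1.png",cv2.resize(im[185:305,290:450],None,fx=5,fy=5,interpolation=cv2.INTER_CUBIC))
# scene view check of tab
s=cv2.imread("pics/scene0.png");m=(s.max(2)<50).astype(np.uint8);m[:240]=0;m[275:]=0;m[:,:115]=0;m[:,145:]=0
ys,xs=np.nonzero(m);w=ray("scene",np.c_[xs,ys],33);print("scene tab",cv2.minAreaRect(w[:,:2].astype(np.float32)))
E
```

```text
block [ 314  202   56   65 2153] 26.7 ((569.2144775390625, -108.74382019042969), (101.16142272949219, 146.96420288085938), 74.75359344482422)
block [ 357  217   58   67 2332] 31.7 ((539.36474609375, -219.48828125), (116.989990234375, 147.99366760253906), 74.54286193847656)
jar [ 378. -529.   11.] [ 565.   31. 1108.]
pin [ 378. -234.   15.] [ 793.  165. 1108.]
pocket [378.  31.  10.] [ 544.  279. 1108.]
scene tab ((523.3710327148438, -293.4309997558594), (36.71462631225586, 18.844573974609375), 75.21771240234375)
```

View pics/crop1.png

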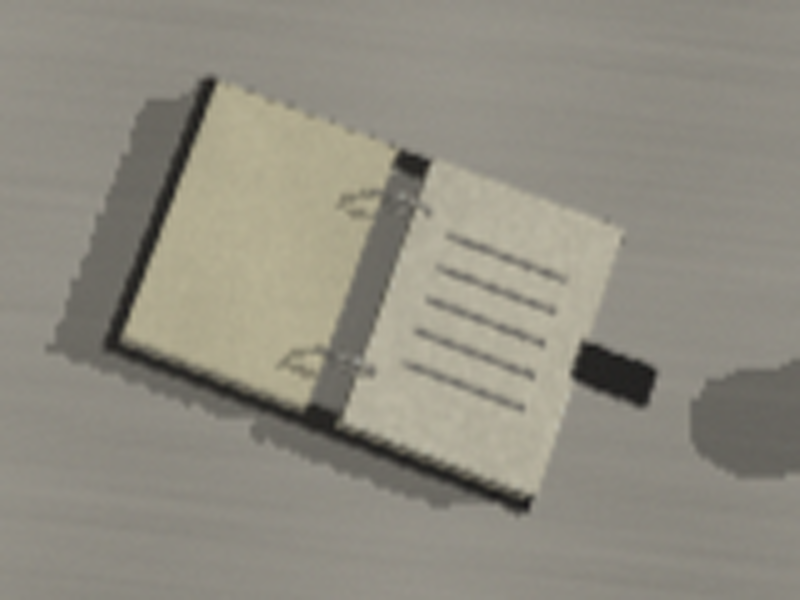

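The crop shows the two rings and black tab of the larger black binder, with the tab at full-image (413,260). It measures 37 by 20 mm at z 33, and both views agree to 3 mm. The rings' axis centre comes out at about (555,-166) and the yaw at -0.266. I'm starting the approach.

Request:
arm_command(series=[60, -3.1, -2.5, 0, 3.4, 60, -6.2, -5, 0, 6.8, 60, -9.3, -7.5, 0, 10.2, 60, -12.4, -10, 0, 13.6, 60, -15.4, -12.5, 0, 17])

```text
clock: 0.52
eef_pos: [329.2, 435.5, 231.0]
tool_rot: [-3.141, 0.0, 2.483]
force: [0.7, -0.1, -0.3]
width: 51.0
gripper_force: 0.0
```

```bash
cat >> h.py <<'E'
YAW=np.radians(74.7)
def to(x,y,z,p=None):
    s=monitor.read_state(); e,yw=np.array(s["eef_pos"]),s["tool_rot"][2]
    d=np.array([x,y,z])-e; c,sn=np.cos(yw),np.sin(yw)
    print("t",round(float(s["clock"]),2),"eef",e.round(1),"yaw",round(np.degrees(yw),1),"q",np.round(s["qpos"],2),"F",np.round(s["force"],1),"w",round(float(s["width"]),1))
    print(" shift cm",np.round([(d[0]*c+d[1]*sn)/10,(d[0]*sn-d[1]*c)/10,-d[2]/10],2),"roll",round(np.degrees(yw-YAW),1))
E
python3 -c "
from h import *
to(428,264,231);to(518,-298,231)"
```

```text
t 0.52 eef [329.2 435.5 231. ] yaw 142.3 q [-1.06  0.48  0.12  1.81 -0.08  0.85  0.01] F [ 0.7 -0.1 -0.3] w 51.0
 shift cm [-18.31  -7.52   0.  ] roll 67.6
t 0.52 eef [329.2 435.5 231. ] yaw 142.3 q [-1.06  0.48  0.12  1.81 -0.08  0.85  0.01] F [ 0.7 -0.1 -0.3] w 51.0
 shift cm [-59.81 -46.46   0.  ] roll 67.6
```

Request:
arm_command(series=[60, -3.7, -1.5, 0, 3.4, 60, -7.4, -3, 0, 6.8, 60, -11, -4.5, 0, 10.2, 60, -14.7, -6, 0, 13.6, 60, -18.3, -7.5, 0, 17])

```text
clock: 0.93
eef_pos: [428.4, 264.5, 231.2]
tool_rot: [-3.141, 0.0, 2.186]
force: [0.7, 0.5, -0.3]
width: 51.2
gripper_force: 0.0
```

Request:
arm_command(series=[60, -3.6, -0.8, 0, 3.4, 60, -7.2, -1.5, 0, 6.8, 60, -10.8, -2.3, 0, 10.2, 60, -14.4, -3, 0, 13.6, 60, -18, -3.8, 0, 17])

```text
clock: 1.35
eef_pos: [501.6, 96.2, 231.2]
tool_rot: [-3.141, -0.0, 1.89]
force: [1.3, 0.7, 1.1]
width: 50.9
gripper_force: 0.0
```

```bash
python3 -c "
from h import *
to(510,-102,200);to(518,-298,120)"
```

```text
t 1.35 eef [501.6  96.2 231.2] yaw 108.3 q [-0.46  0.45  0.31  1.91 -0.18  0.82  0.27] F [1.3 0.7 1.1] w 50.9
 shift cm [-19.08  -5.42   3.12] roll 33.6
t 1.35 eef [501.6  96.2 231.2] yaw 108.3 q [-0.46  0.45  0.31  1.91 -0.18  0.82  0.27] F [1.3 0.7 1.1] w 50.9
 shift cm [-37.94 -10.81  11.12] roll 33.6
```

Request:
arm_command(series=[60, -3.8, -1.1, 0.6, 3.4, 60, -7.6, -2.2, 1.2, 6.8, 60, -11.4, -3.2, 1.9, 10.2, 60, -15.3, -4.3, 2.5, 13.6, 60, -19.1, -5.4, 3.1, 17])

```text
clock: 1.77
eef_pos: [510.1, -102.3, 199.8]
tool_rot: [-3.141, -0.0, 1.593]
force: [0.7, -0.8, -0.1]
width: 51.2
gripper_force: 0.0
```

Request:
arm_command(series=[60, -4, 0.1, 1, 3.4, 60, -8, 0.2, 2, 6.8, 60, -12, 0.2, 3.5, 10.2, 60, -16, 0.3, 4.7, 13.6, 60, -19.6, 0.3, 6, 16.8])

```text
clock: 2.18
eef_pos: [518.1, -298.6, 139.5]
tool_rot: [-3.142, 0.0, 1.299]
force: [1.9, -0.3, -0.1]
width: 51.6
gripper_force: 0.0
```

```bash
python3 - <<'E'
from h import *
to(518.5,-299.2,80)
for n in("scene","top"):
    im,d=viewer.get_image(n);cv2.imwrite(f"pics/{n}1.png",im[...,::-1])
a=cv2.imread("pics/scene1.png")[180:340,60:280];b=cv2.imread("pics/top1.png")[180:300,330:450]
cv2.imwrite("pics/m1.png",np.hstack([cv2.resize(a,(440,320)),cv2.resize(b,(320,320))]))
E
```

```text
t 2.18 eef [ 518.1 -298.6  139.5] yaw 74.5 q [ 0.23  0.7   0.4   1.76 -0.37  0.75  0.55] F [ 1.9 -0.3 -0.1] w 51.6
 shift cm [-0.05  0.05  5.95] roll -0.2
```

View pics/m1.png

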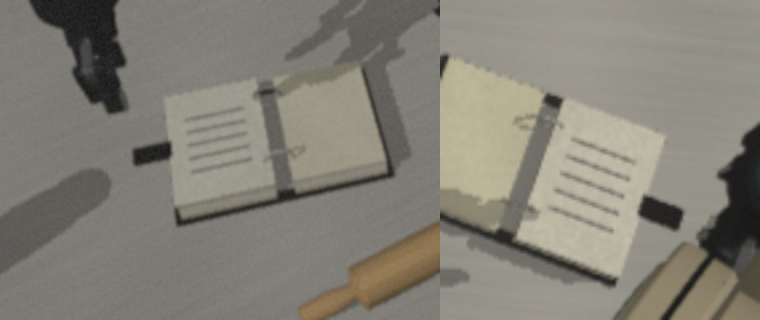

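The fingers stand above the tab, which is at crop-left (152,155). I'll lower to just above it and check the lateral centring.

Request:
arm_command(series=[60, 0, 0, 2.5, 0, 60, 0, 0, 5, 0, 60, 0, 0, 7, 0, 60, 0, 0, 8, 0, 60, 0, 0, 8.5, 0])

```text
clock: 2.7
eef_pos: [517.5, -295.2, 53.6]
tool_rot: [-3.139, -0.001, 1.303]
force: [-0.2, -0.5, 0.9]
width: 51.3
gripper_force: 0.0
```

```bash
python3 - <<'E'
from h import *
to(518.5,-299.2,14)
im,d=viewer.get_image("scene");cv2.imwrite("pics/s2.png",cv2.resize(im[200:310,80:240,::-1],None,fx=5,fy=5,interpolation=cv2.INTER_CUBIC))
K,R,t=(C["scene"][k] for k in("mtx","R","t"))
e=np.array(monitor.read_state()["eef_pos"])
for n,X in(("tcp",e),("tcp at 33",[e[0],e[1],33])):
    p=K@(R@np.array(X)+t.ravel());p=p[:2]/p[2];print(n,p.round(1),"crop",((p-[80,200])*5).round())
E
```

```text
t 2.7 eef [ 517.5 -295.2   53.6] yaw 74.7 q [ 0.27  0.82  0.33  1.81 -0.44  0.59  0.6 ] F [-0.2 -0.5  0.9] w 51.3
 shift cm [-0.36  0.2   3.96] roll -0.0
tcp [131.4 249.3] crop [257. 246.]
tcp at 33 [133.8 254.9] crop [269. 275.]
```

View pics/s2.png

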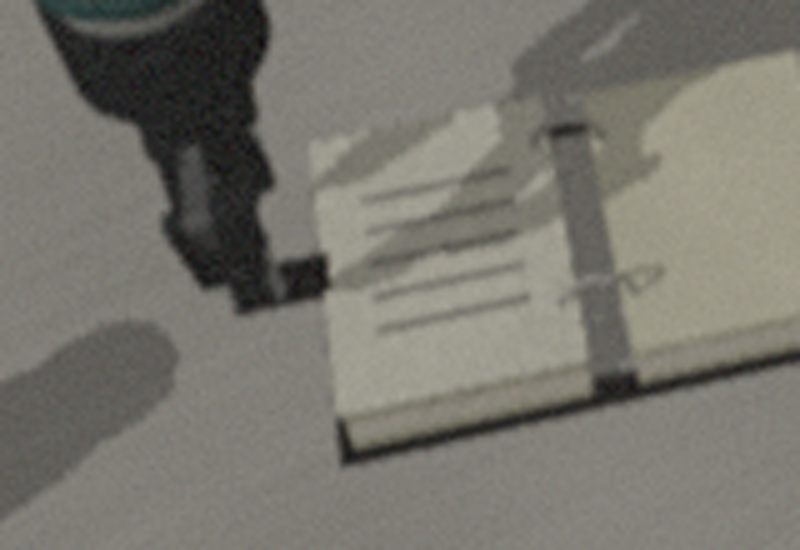

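The fingers straddle the tab, which shows at crop (300,275) behind the nearer finger at (260,300). Next I lower and close.

Request:
arm_command(series=[60, -0.2, 0.1, 1.5, 0, 60, -0.3, 0.2, 3, 0, 60, -0.3, 0.2, 3.8, 0, 60, -0.3, 0.2, 3.9, 0, 60, -0.3, 0.2, 3.9, 0])

```text
clock: 3.17
eef_pos: [519.3, -299.5, 16.0]
tool_rot: [-3.141, -0.0, 1.303]
force: [0.3, 0.4, 0.4]
width: 51.3
gripper_force: 0.0
```

```bash
python3 -c "
from h import *
to(518.5,-299.2,14)"
```

```text
t 3.17 eef [ 519.3 -299.5   16. ] yaw 74.6 q [ 0.3   0.88  0.29  1.81 -0.46  0.52  0.62] F [0.3 0.4 0.4] w 51.3
 shift cm [ 0.01 -0.08  0.2 ] roll -0.1
```

Request:
arm_command(series=[20, 0, 0, 0.1, 0, 10, 0, 0, 0.1, 0, 10, 0, 0, 0.1, 0, 10, 0, 0, 0.1, 0, 10, 0, 0, 0.1, 0])

```text
clock: 3.58
eef_pos: [519.9, -299.9, 16.0]
tool_rot: [3.141, 0.0, 1.303]
force: [-0.6, -0.5, 3.7]
width: 20.3
gripper_force: 58.6
```

Request:
arm_command(series=[10, 0, 0, 0.1, 0, 10, 0, 0, 0.1, 0, 10, 0, 0, 0.1, 0, 10, 0, 0, 0.1, 0, 10, 0, 0, 0.1, 0])

```text
clock: 4.0
eef_pos: [520.0, -299.9, 15.7]
tool_rot: [3.14, -0.0, 1.303]
force: [-1.5, 1.2, 10.4]
width: 20.5
gripper_force: 59.4
```

```bash
python3 -c "
from h import *
to(518.5,-299.2,14)
# arc: p0 = eef at angle 0, radius 138 about axis; tool-frame shifts (x is +y_b when yaw=74.7)
r=138
for i in range(0,37): a=np.radians(5*i); print(5*i,np.round([(r-r*np.cos(a))/10,-r*np.sin(a)/10],1).tolist(),end=' ')
"
```

```text
t 4.0 eef [ 520.  -299.9   15.7] yaw 74.6 q [ 0.3   0.88  0.29  1.81 -0.46  0.52  0.62] F [-1.5  1.2 10.4] w 20.5
 shift cm [ 0.03 -0.16  0.17] roll -0.1
0 [0.0, -0.0] 5 [0.1, -1.2] 10 [0.2, -2.4] 15 [0.5, -3.6] 20 [0.8, -4.7] 25 [1.3, -5.8] 30 [1.8, -6.9] 35 [2.5, -7.9] 40 [3.2, -8.9] 45 [4.0, -9.8] 50 [4.9, -10.6] 55 [5.9, -11.3] 60 [6.9, -12.0] 65 [8.0, -12.5] 70 [9.1, -13.0] 75 [10.2, -13.3] 80 [11.4, -13.6] 85 [12.6, -13.7] 90 [13.8, -13.8] 95 [15.0, -13.7] 100 [16.2, -13.6] 105 [17.4, -13.3] 110 [18.5, -13.0] 115 [19.6, -12.5] 120 [20.7, -12.0] 125 [21.7, -11.3] 130 [22.7, -10.6] 135 [23.6, -9.8] 140 [24.4, -8.9] 145 [25.1, -7.9] 150 [25.8, -6.9] 155 [26.3, -5.8] 160 [26.8, -4.7] 165 [27.1, -3.6] 170 [27.4, -2.4] 175 [27.5, -1.2] 180 [27.6, -0.0]
```

Request:
arm_command(series=[10, 0.1, 0, -1.2, 0, 10, 0.2, 0, -2.4, 0, 10, 0.5, 0, -3.6, 0, 10, 0.8, 0, -4.7, 0, 10, 1.3, 0, -5.8, 0])

```text
clock: 4.42
eef_pos: [523.6, -285.8, 73.3]
tool_rot: [3.141, -0.001, 1.304]
force: [4.0, 2.8, -5.7]
width: 20.5
gripper_force: 59.0
```

```bash
python3 -c "
from h import *
to(518.5,-299.2,14)
im,d=viewer.get_image('scene');cv2.imwrite('pics/s3.png',cv2.resize(im[160:310,80:280,::-1],None,fx=3,fy=3))"
```

```text
t 4.42 eef [ 523.6 -285.8   73.3] yaw 74.7 q [ 0.24  0.79  0.34  1.8  -0.43  0.62  0.58] F [ 4.   2.8 -5.7] w 20.5
 shift cm [-1.43 -0.14  5.93] roll -0.0
```

View pics/s3.png

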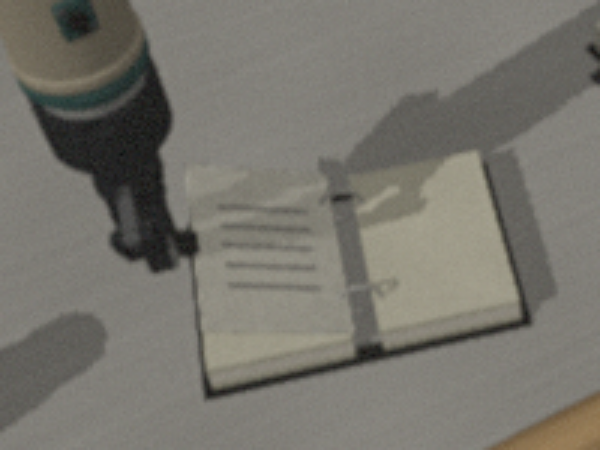

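The picture shows the leaf lifted off its block, with its edge along crop (200–350,335), and the tab held at (185,243). I'll carry on round the arc.

Request:
arm_command(series=[10, 0.5, 0, -1.1, 0, 10, 1.2, 0, -2.1, 0, 10, 1.9, 0, -3.1, 0, 10, 2.7, 0, -4, 0, 10, 3.6, 0, -4.8, 0])

```text
clock: 4.88
eef_pos: [533.0, -250.7, 120.3]
tool_rot: [-3.141, -0.001, 1.303]
force: [5.7, 2.2, -11.3]
width: 20.2
gripper_force: 59.0
```

Request:
arm_command(series=[10, 1, 0, -0.7, 0, 10, 2, 0, -1.4, 0, 10, 3.1, 0, -1.9, 0, 10, 4.2, 0, -2.4, 0, 10, 5.3, 0, -2.7, 0])

```text
clock: 5.3
eef_pos: [546.6, -201.2, 147.8]
tool_rot: [3.141, 0.001, 1.302]
force: [3.7, -0.3, -9.6]
width: 19.5
gripper_force: 58.9
```

Request:
arm_command(series=[10, 1.2, 0, -0.3, 0, 10, 2.4, 0, -0.4, 0, 10, 3.6, 0, -0.5, 0, 10, 4.8, 0, -0.4, 0, 10, 6, 0, -0.3, 0])

```text
clock: 5.72
eef_pos: [562.6, -142.1, 150.7]
tool_rot: [-3.141, -0.001, 1.302]
force: [0.3, -1.0, -0.1]
width: 8.8
gripper_force: 0.0
```

```bash
python3 -c "
from h import *
x,y=520+.2644*162,-299.9+.9644*162
to(x,y,15.7+136)"
```

```text
t 5.72 eef [ 562.6 -142.1  150.7] yaw 74.6 q [-0.07  0.67  0.43  1.8  -0.39  0.75  0.3 ] F [ 0.3 -1.  -0.1] w 8.8
 shift cm [-0.15  0.06 -0.1 ] roll -0.1
```

The grip slipped near upright, so I need to see where the leaf is.

```bash
python3 -c "
from h import *
im,d=viewer.get_image('scene');cv2.imwrite('pics/s4.png',cv2.resize(im[110:310,60:310,::-1],None,fx=3,fy=3))"
```

```text
(no output)
```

View pics/s4.png

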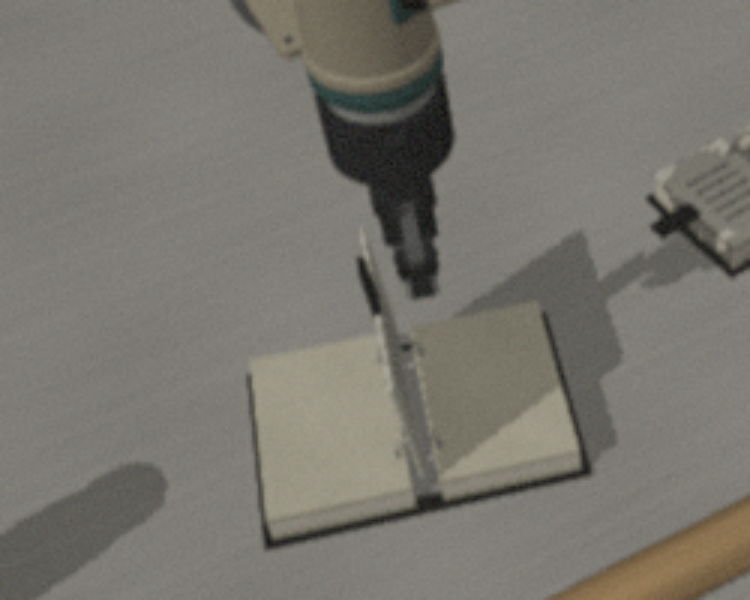

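The leaf edge at crop (365,235) to (415,500) stands just short of upright and will fall back to the start side. I'll raise and open, let it settle, then re-grip deeper and use a slightly smaller arc.

Request:
arm_command(series=[60, 0, 0, -4, 0, 60, 0, 0, -8, 0, 60, 0, 0, -9, 0, 60, 0, 0, -9, 0, 60, 0, 0, -9, 0])

```text
clock: 6.18
eef_pos: [562.2, -143.0, 240.3]
tool_rot: [-3.141, -0.001, 1.303]
force: [0.6, -0.0, -0.2]
width: 50.9
gripper_force: 0.0
```

Request:
arm_command(series=[60, 0, 0, 0, 0, 60, -3, 0, 0, 0, 60, -7, 0, 0, 0, 60, -11, 0, 0, 0, 60, -15, 0, 0, 0])

```text
clock: 6.6
eef_pos: [521.3, -288.6, 238.3]
tool_rot: [-3.138, -0.001, 1.304]
force: [0.6, -0.2, -1.0]
width: 51.5
gripper_force: 0.0
```

Request:
arm_command(series=[60, -1.4, 0, 0, 0, 60, -1.4, 0, 2, 0, 60, -1.4, 0, 4, 0, 60, -1.4, 0, 6, 0, 60, -1.4, 0, 6, 0])

```text
clock: 7.02
eef_pos: [515.7, -299.3, 174.8]
tool_rot: [-3.131, -0.003, 1.302]
force: [-0.5, 0.8, -0.6]
width: 51.0
gripper_force: 0.0
```

```bash
python3 - <<'E'
from h import *
to(519.5,-299.5,12)
im,d=viewer.get_image("scene");cv2.imwrite("pics/s5f.png",im[...,::-1]);cv2.imwrite('pics/s5.png',cv2.resize(im[110:310,60:310,::-1],None,fx=3,fy=3))
E
```

```text
t 7.02 eef [ 515.7 -299.3  174.8] yaw 74.6 q [ 0.2   0.66  0.45  1.73 -0.37  0.85  0.55] F [-0.5  0.8 -0.6] w 51.0
 shift cm [ 0.08  0.37 16.28] roll -0.1
```

View pics/s5.png

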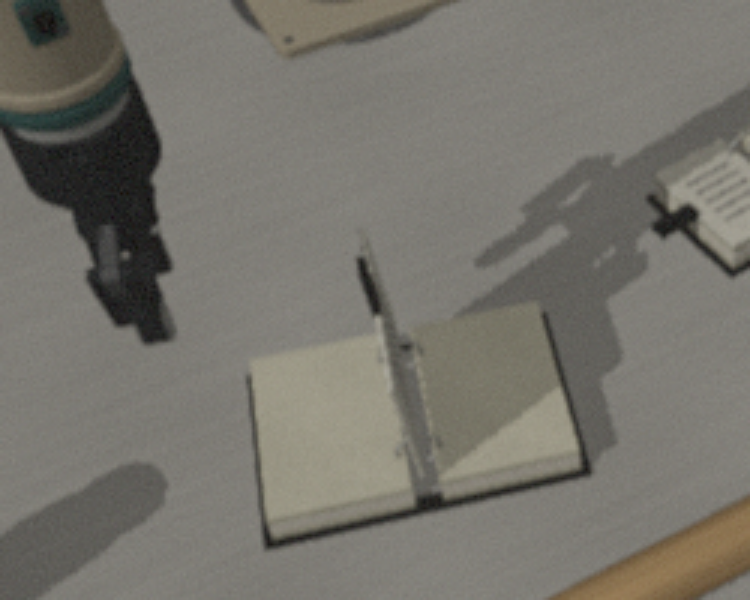

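The leaf is still standing where it stopped, held by joint friction, with the tab at crop (370,288), full image about (183,206). I can re-grip it there, so I'll measure the tab in both views.

```bash
cat >> h.py <<'E'
O=np.array([555,-166,30.]);YB=np.array([.2644,.9644,0]);XB=np.array([.9644,-.2644,0])
def onplane(name,px,a=0):  # ray meets the plane x_b=a: gives y_b, z about rings' axis
    K,R,t=(C[name][k] for k in("mtx","R","t")); o=-R.T@t.ravel()
    d=np.c_[np.atleast_2d(px),np.ones(len(np.atleast_2d(px)))]@np.linalg.inv(K).T@R
    X=o+d*((a-(o-O)@XB)/(d@XB))[:,None]; return np.c_[(X-O)@YB,X[:,2]-30]
E
python3 - <<'E'
from h import *
s=cv2.imread("pics/s5f.png");m=(s.max(2)<45).astype(np.uint8);m[:190]=0;m[222:]=0;m[:,:172]=0;m[:,195:]=0
ys,xs=np.nonzero(m);print("scene tab px",len(xs),xs.min(),xs.max(),ys.min(),ys.max());i=ys.argsort()
q=onplane("scene",np.c_[xs,ys]);
r=np.hypot(*q.T);th=np.degrees(np.arctan2(q[:,1],-q[:,0]));print("r",np.percentile(r,[2,50,98]).round(),"th",np.percentile(th,[10,50,90]).round(1))
im,d=viewer.get_image("top");cv2.imwrite("pics/t5.png",cv2.resize(im[180:300,300:450,::-1],None,fx=5,fy=5))
P=pts("top",d)[180:300,300:450].reshape(-1,3);b=np.c_[(P-O)@XB,(P-O)@YB,P[:,2]-30]
k=(abs(b[:,0])<90)&(b[:,2]>45)&(b[:,2]<160)&(abs(b[:,1])<60)
for z in range(45,160,15):
    w=b[k&(b[:,2]>=z)&(b[:,2]<z+15)]
    if len(w):print(z,len(w),"x",w[:,0].min().round(),w[:,0].max().round(),"y",np.percentile(w[:,1],[5,50,95]).round(1),"zm",w[:,2].mean().round(1))
E
```

```text
scene tab px 34 180 185 197 213
r [108. 128. 153.] th [85.3 86.  86.7]
45 75 x -73.0 73.0 y [-4.  -3.1 -2.4] zm 52.6
60 78 x -74.0 70.0 y [-4.9 -4.  -3.1] zm 67.8
75 86 x -75.0 72.0 y [-5.9 -4.9 -4.3] zm 83.2
90 82 x -75.0 71.0 y [-6.7 -6.  -5.2] zm 97.7
105 134 x -75.0 73.0 y [-10.3  -7.7  -6.1] zm 111.5
120 16 x -12.0 9.0 y [-10.7  -7.1  -6.4] zm 128.7
135 27 x -12.0 10.0 y [-13.7  -8.9  -7.4] zm 145.2
150 13 x -10.0 7.0 y [-12.7 -10.6  -8.3] zm 151.4
```

View pics/t5.png

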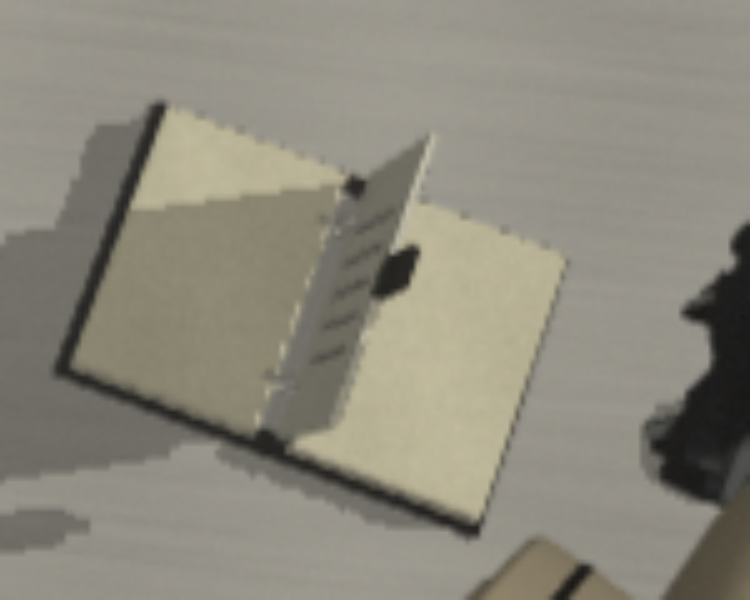

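The top view shows the leaf at about 86°, with the tab at crop (397,270). Its top is 181 mm above the bench at y_b about -9, which agrees with the scene view's 86°. I'll re-grip from above.

Request:
arm_command(series=[60, 0, 0, -4, 0, 60, 0, 0, -6.5, 0, 60, 3.5, 0, -6.5, 0, 60, 7, 0, -6.5, 0, 60, 10.5, 0, -6.5, 0])

```text
clock: 7.53
eef_pos: [547.6, -200.1, 247.3]
tool_rot: [3.138, -0.0, 1.301]
force: [0.7, 0.6, 0.5]
width: 51.2
gripper_force: 0.0
```

Request:
arm_command(series=[60, 1, 0, 0, 0, 60, 1.5, 0, 0, 0, 60, 1.5, 0, 0, 0, 60, 1.5, 0, 0, 0, 60, 1.5, 0, 0, 0])

```text
clock: 7.95
eef_pos: [550.2, -188.3, 245.7]
tool_rot: [3.141, 0.001, 1.3]
force: [1.0, 0.3, -0.4]
width: 51.0
gripper_force: 0.0
```

```bash
python3 -c "
from h import *
to(551.7,-174.2,148)"
```

```text
t 7.95 eef [ 550.2 -188.3  245.7] yaw 74.5 q [-0.04  0.56  0.5   1.71 -0.32  0.96  0.31] F [ 1.   0.3 -0.4] w 51.0
 shift cm [ 1.4  -0.23  9.77] roll -0.2
```

Request:
arm_command(series=[60, 0.7, -0.1, 0, 0, 60, 1.4, -0.2, 0, 0, 60, 1.4, -0.2, 1.5, 0, 60, 1.4, -0.2, 3.5, 0, 60, 1.4, -0.2, 5, 0])

```text
clock: 8.37
eef_pos: [552.4, -171.2, 194.3]
tool_rot: [-3.141, -0.0, 1.303]
force: [-0.3, 0.4, 0.6]
width: 51.1
gripper_force: 0.0
```

Request:
arm_command(series=[60, 0, 0, 1.5, 0, 60, 0, 0, 3, 0, 60, 0, 0, 4, 0, 60, 0, 0, 4.6, 0, 60, 0, 0, 4.6, 0])

```text
clock: 8.78
eef_pos: [551.9, -171.5, 148.1]
tool_rot: [-3.139, -0.0, 1.303]
force: [-0.8, 0.4, -0.8]
width: 50.9
gripper_force: 0.0
```

```bash
python3 -c "
from h import *
to(551.7,-174.2,148)
im,d=viewer.get_image('scene');cv2.imwrite('pics/s6.png',cv2.resize(im[110:310,60:310,::-1],None,fx=3,fy=3))"
```

```text
t 8.78 eef [ 551.9 -171.5  148.1] yaw 74.6 q [-0.02  0.67  0.43  1.81 -0.39  0.75  0.36] F [-0.8  0.4 -0.8] w 50.9
 shift cm [-0.27  0.05  0.01] roll -0.1
```

View pics/s6.png

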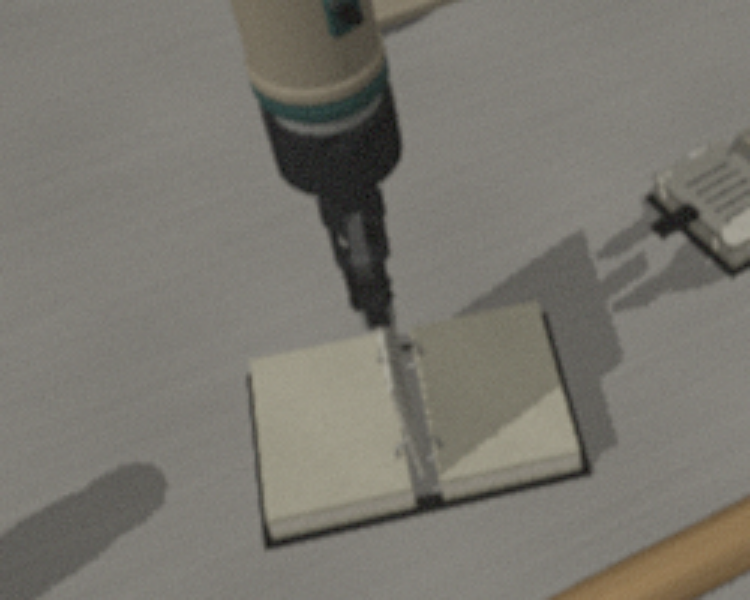

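The gripper stands around the tab at crop (370,290) and the leaf hasn't moved. Closing now.

Request:
arm_command(series=[60, -0.2, 0, 0, 0, 10, -0.2, 0, 0, 0, 10, -0.2, 0, 0, 0, 10, -0.2, 0, 0, 0, 10, -0.2, 0, 0, 0])

```text
clock: 9.25
eef_pos: [553.7, -174.5, 150.4]
tool_rot: [3.138, 0.0, 1.303]
force: [3.3, -1.2, 4.0]
width: 20.6
gripper_force: 58.8
```

```bash
python3 -c "
from h import *
to(551.7,-174.2,148)
r=136;a0=np.radians(86.3)
for i in range(90,181,5): a=np.radians(i); print(i,np.round([r*(np.cos(a0)-np.cos(a))/10,r*(np.sin(a0)-np.sin(a))/10],1).tolist(),end=' ')"
```

```text
t 9.25 eef [ 553.7 -174.5  150.4] yaw 74.6 q [-0.02  0.67  0.44  1.81 -0.39  0.75  0.36] F [ 3.3 -1.2  4. ] w 20.6
 shift cm [-0.02 -0.21  0.24] roll -0.1
90 [0.9, -0.0] 95 [2.1, 0.0] 100 [3.2, 0.2] 105 [4.4, 0.4] 110 [5.5, 0.8] 115 [6.6, 1.2] 120 [7.7, 1.8] 125 [8.7, 2.4] 130 [9.6, 3.2] 135 [10.5, 4.0] 140 [11.3, 4.8] 145 [12.0, 5.8] 150 [12.7, 6.8] 155 [13.2, 7.8] 160 [13.7, 8.9] 165 [14.0, 10.1] 170 [14.3, 11.2] 175 [14.4, 12.4] 180 [14.5, 13.6]
```

Request:
arm_command(series=[10, 0.9, 0, 0.1, 0, 10, 2.1, 0, 0.1, 0, 10, 3.2, 0, 0.2, 0, 10, 4.4, 0, 0.4, 0, 10, 5.5, 0, 0.8, 0])

```text
clock: 9.67
eef_pos: [568.3, -121.1, 142.2]
tool_rot: [3.138, 0.001, 1.303]
force: [3.8, -3.1, 5.4]
width: 20.6
gripper_force: 61.7
```

Request:
arm_command(series=[10, 1.1, 0, 0.4, 0, 10, 2.2, 0, 1, 0, 10, 3.2, 0, 1.6, 0, 10, 4.1, 0, 2.4, 0, 10, 5, 0, 3.2, 0])

```text
clock: 10.08
eef_pos: [581.8, -70.8, 109.4]
tool_rot: [3.138, -0.001, 1.304]
force: [4.2, -1.6, 4.5]
width: 20.7
gripper_force: 59.7
```

Request:
arm_command(series=[10, 0.8, 0, 0.8, 0, 10, 1.5, 0, 1.8, 0, 10, 2.2, 0, 2.8, 0, 10, 2.7, 0, 3.8, 0, 10, 3.2, 0, 4.9, 0])

```text
clock: 10.5
eef_pos: [590.2, -39.9, 60.0]
tool_rot: [3.139, -0.002, 1.304]
force: [5.0, -1.7, 3.0]
width: 20.5
gripper_force: 59.9
```

Request:
arm_command(series=[10, 0.3, 0, 1.2, 0, 10, 0.6, 0, 2.3, 0, 10, 0.7, 0, 3.4, 0, 10, 0.8, 0, 4.2, 0, 10, 0.8, 0, 4.4, 0])

```text
clock: 10.92
eef_pos: [592.4, -31.6, 15.1]
tool_rot: [3.139, -0.002, 1.304]
force: [6.9, 1.8, 3.7]
width: 20.4
gripper_force: 62.3
```

```bash
python3 -c "
from h import *
to(590.9,-34.9,14)"
```

```text
t 10.92 eef [592.4 -31.6  15.1] yaw 74.7 q [-0.19  0.88  0.33  1.83 -0.53  0.52  0.22] F [6.9 1.8 3.7] w 20.4
 shift cm [-0.35 -0.06  0.11] roll 0.0
```

Request:
arm_command(series=[60, 0, 0, 0, 0, 60, 0, 0, 0, 0, 60, 0, 0, 0, 0, 60, 0, 0, 0, 0, 60, 0, 0, 0, 0])

```text
clock: 11.33
eef_pos: [589.5, -33.7, 16.0]
tool_rot: [-3.14, -0.0, 1.303]
force: [-0.2, 0.3, 0.5]
width: 51.2
gripper_force: 0.0
```

Request:
arm_command(series=[60, 0, 0, -1, 0, 60, 0, 0, -3, 0, 60, 0, 0, -6, 0, 60, 0, 0, -10, 0, 60, 0, 0, -14, 0])

```text
clock: 11.75
eef_pos: [589.3, -34.1, 157.9]
tool_rot: [-3.14, 0.0, 1.302]
force: [1.2, 0.1, -0.6]
width: 51.4
gripper_force: 0.0
```

Request:
arm_command(series=[60, -1, 0, -4, 0, 60, -4, 0, -6, 0, 60, -8, 0, -6, 0, 60, -12, 0, -6, 0, 60, -12, 0, -6, 0])

```text
clock: 12.17
eef_pos: [555.1, -160.5, 218.9]
tool_rot: [3.139, 0.007, 1.29]
force: [-0.9, -0.7, 0.2]
width: 51.6
gripper_force: 0.0
```

```bash
python3 - <<'E'
from h import *
to(590.9,-34.9,14)
im,d=viewer.get_image('scene');t,dt=viewer.get_image('top')
a=im[140:310,60:380,::-1];b=t[180:300,180:450,::-1]
cv2.imwrite('pics/m7.png',np.vstack([cv2.resize(a,(560,298)),cv2.resize(b,(560,249))]))
P=pts("top",dt)[180:300,180:450].reshape(-1,3);q=np.c_[(P-O)@XB,(P-O)@YB,P[:,2]]
for n,y0,y1 in(("leaf +y",20,105),("-y",-105,-20),("tab",120,148)):
    k=(abs(q[:,0])<(8 if n=="tab" else 65))&(q[:,1]>y0)&(q[:,1]<y1)&(q[:,2]<90);print(n,k.sum(),np.percentile(q[k,2],[5,50,95]).round(1))
E
```

```text
t 12.17 eef [ 555.1 -160.5  218.9] yaw 73.9 q [-0.1   0.59  0.52  1.75 -0.35  0.89  0.29] F [-0.9 -0.7  0.2] w 51.6
 shift cm [13.06 -0.04 20.49] roll -0.8
leaf +y 1516 [28.5 31.6 34.9]Traceback (most recent call last):
  File "<stdin>", line 8, in <module>
    return _quantile_unchecked(
        a, q, axis, out, overwrite_input, method, keepdims, weights)
    return _ureduce(a,
                    func=_quantile_ureduce_func,
    ...<5 lines>...
                    overwrite_input=overwrite_input,
                    method=method)
    r = func(a, **kwargs)
    result = _quantile(arr,
                       quantiles=q,
    ...<2 lines>...
                       out=out,
                       weights=wgt)
    slices_having_nans = np.isnan(arr[-1, ...])
                                  ~~~^^^^^^^^^
IndexError: index -1 is out of bounds for axis 0 with size 0
```

View pics/m7.png

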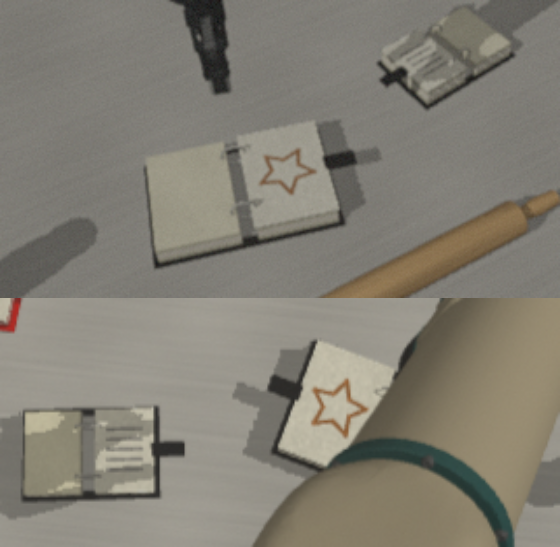

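The leaf lies flat on the other side at a height of 31.6 mm, with the star up at crop (288,170) and its tab released at (340,160). The smaller binder's leaf is still flat and the gripper is clear.

```bash
python3 -c "
from h import *
print(workorder.finish_job())"
```

```text
the job is handed in; nothing more can be done
None
```

The recipe binder's leaf is turned over the rings and lies flat with the star biscuit showing, and the tab is released; the first grip slipped near upright, so I re-gripped the tab there. The smaller binder's leaf still lies flat, and I handed the job in at about 12 s.

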